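# Make up two sample-shipping kits beside the chest freezer

## Robot

A 6-joint arm with a two-finger parallel gripper is mounted at the origin on the work surface. World frame = base frame: x ahead of the robot, y to its left, z up, the work surface at z = 0. Lengths are in m, angles in rad, forces in N, time in s.
With the tool pointing down it reaches from about 0.4 to 0.825 m from the base axis. Payload 7 kg.
Tool frame: the origin (TCP) lies at the centre of the arm's flange, where the gripper is bolted on; the fingertips stand 178 mm ahead of it and the grasp point (between the pads) lies 159 mm ahead of it; z points along the fingers, y is the direction in which the jaws open and shut (so a half turn about z gives the same grasp; the last joint's range is limited). The gripper opens to 88 mm and grips with 3 to 60 N. Pads are 19 mm wide; open, the fingers measure 130 mm over their backs; the gripper's body (78 mm by 193 mm) begins 47 mm behind the grasp point.
Start: joints at [1.583, 0.359, 0.012, 0, -1.224, -0.288], TCP at [0.184, 0.649, 0.405] pointing down, gripper open.
Joint ranges: [-3.07, 3.07], [-1.43, 2.12], [-1.02, 1.25], [-3.03, 1.67], [-3.05, -0], [-3.03, 3.03]. Speed limits (rad/s): [2.39, 2.39, 3.01, 3.14, 3.14, 3.14].

## Interface

Orientations are given as [roll, pitch, yaw] about the fixed x, y, z axes, in that order (R = Rz(yaw) Ry(pitch) Rx(roll)).
In Python, from station import arm gives the robot as it stands.
- The arm moves only by the shell command python3 -m handwheel 'ROWS' [OPENING] [FORCE]. ROWS is JSON, a list of rows, each a list of 4 numbers: the shift along the world's x, y, z in cm, then the turn about the world's z in rad. In form: [[dx, dy, dz, yaw], ...]. A call has 1 to 20 rows; each row shifts and turns the commanded pose from where the row before left it; what a row does not reach is not made up. A row lasts 1/10 s, in which the tool goes at most 50 mm and 8.59 degrees, less where a joint would pass 70% of its speed; a pose out of reach is approached as far as the arm can. A call is refused whole if a number of a shift passes 5 or a number of a turn 0.15, either way. A call with a gripper value outside its range is refused whole. OPENING is the closure, from 0 (fully open) to 1 (shut), set as the call begins (- or left out, the last holds). The fingers move at their own pace and stop on an object; FORCE is the grip in N (left out, the last holds). Time passes only in rows, so rows that do not move let the fingers close. It gives the time, the measured TCP pose, the force and the opening at its end, in the units of the state.
- arm.get_state(): the state, without advancing time (a new reading comes with each control period).
- arm.grab_frame(name): name is "scene" or "side" or "wrist"; returns a dict with "image" (400x640x3 uint8, red, green, blue), "depth" (400x640 float32, m along the optical axis (not along the pixel's ray), 0 where there is no reading), "vfov" (degrees; the focal length in pixels is half the picture's height over the tangent of half this angle, whatever the lens; pixels are square), "cx", "cy" (the principal point, pixels), "rvec" (rotation vector, rad) and "tvec" (3), from world to camera coordinates, as OpenCV has them. Camera axes: x right, y down, z forward; pixel columns grow to the right and rows downward; lengths in m; the calibration is good to about 2 mm. A picture is of the moment at which its call begins.
- arm.job_done(): hands the job in, once; it reports no verdict.
The state is a dict: "t": time; "q": joint angles; "qd": joint speeds; "joint_efforts": joint torques, N m; "eef_pos": TCP position; "ee_rot": TCP orientation; "force": force on the tool from outside, world axes, zero at the start; "moment": the same for the moment, N m; "width": finger opening in m.
Only numpy, scipy, OpenCV 4.12 (cv2) and the standard library are available. Lean on these libraries where they do the work, as an engineer would, in place of code of your own. Each camera call takes 0.05 s, during which the arm holds its last target.

## Task

Make up two kits from the stock on the bench. Cold kit, in the rectangular aluminium tray: lay the white cold brick flat in the long bay, set the vial box squarely on top of it, the long sides of the two parallel, and stand the tall tube in the short bay; field kit, in the round steel tub: stand the wide jar and the medium bottle on its floor. Set each thing down upright without dropping it or tipping it over, and leave the beaker and the white wash bottle at the sides of the bench alone.

Things in the scene. Friction and masses are not known exactly. Their poses are not given: they have to be found in the camera images.
- tray: Rectangular aluminium tray, fixed left or right of the stock. Outside 227 (its x) x 120 (y) x 30 mm high, walls and floor 4 mm. Origin: centre of its underside, z up. A cross wall as high as the rim makes two bays 112 mm wide in y: long bay, inside x = -109.5 to 35.5 mm (centre -37); short bay, x = 39.5 to 109.5 mm (centre 74.5). Its +x points away from the robot within 12 degrees.
- tub: Round shallow steel tub, open on top, fixed to the bench: outside diameter 190 mm, 30 mm high, wall and floor 4 mm thick. Origin at the centre of its underside, z up. It stands on the other side of the stock from the tray.
- brick: White hard-shell cold brick, a flat slab 100 (its x) x 50 (its y) x 24 mm high, with four flat grey stripes across its top. Origin at the centre of its underside, z up. About 0.12 kg.
- box: Closed white cardboard vial box with a blue band round its foot, 110 (its x) x 58 (its y) x 45 mm high. Lid does not come off. Origin at the centre of its underside, z up. About 0.12 kg.
- tube: Tall tube: upright white plastic cylinder with grey screw cap, 30 mm diameter, 116 mm high in all, flat foot. Its origin is the centre of its underside, z up along its axis. About 0.06 kg.
- vial: Medium bottle: upright white plastic cylinder with grey screw cap, 40 mm diameter, 62 mm high in all. Its origin is the centre of its underside, z up along its axis. About 0.06 kg.
- jar: Wide low jar: white plastic cylinder with grey screw lid, 58 mm diameter, 38 mm high in all. Its origin is the centre of its underside, z up along its axis. About 0.08 kg.
- beaker: Bystander: empty clear glass beaker, 70 mm across the rim, 85 mm high, standing on the left of the bench. Origin at the centre of its underside. Leave alone.
- wash: Bystander: white plastic bottle, 60 mm diameter, 140 mm high, narrowing to a small grey cap, standing on the right of the bench. Origin at the centre of its underside. Leave alone.
There are look-alikes about, which are no part of the job. Leave any brown or green look-alike of the jar alone.

How it is judged:
At the end, for the whole second after the job is handed in: The brick lies flat on the floor of the tray's long bay; the vial box lies flat on the brick, centred within 13 mm and parallel within 0.2 rad; the tall tube stands on the floor of the short bay; jar and medium bottle stand on the floor of the tub; all upright within 0.1 rad, slower than 20 mm/s (x of brick in the frame of tray between -0.09 and 0.015 m and y of brick in the frame of tray between -0.035 and 0.035 m and z of brick in the frame of tray between 0 and 0.009 m and horizontal distance between box and brick below 0.013 m and angle between the x axis of box and the x axis of brick, either way round below 0.2 rad and z of box in the frame of brick between 0.02 and 0.028 m and x of tube in the frame of tray between 0.045 and 0.104 m and y of tube in the frame of tray between -0.05 and 0.05 m and z of tube in the frame of tray between 0 and 0.009 m and horizontal distance between each of vial, jar and tub below 0.08 m and z of vial in the frame of tub between 0 and 0.009 m and z of jar in the frame of tub between 0 and 0.009 m and angle between each of brick, box, tube, vial, jar's own z axis and vertical below 0.1 rad and linear speed of each of brick, box, tube, vial, jar below 0.02 m/s); the robot touches nothing.
It fails at once if one of the five stock things is tipped over (more than 40 degrees) (angle between any of brick, box, tube, vial, jar's own z axis and vertical above 0.7 rad).
It fails at once if one of the five stock things is dropped: it falls freely, faster than 0.8 m/s (a fall of over 30 mm) ((contact force between brick and anything else below 0.01 N and linear speed of brick above 0.8 m/s) or (contact force between box and anything else below 0.01 N and linear speed of box above 0.8 m/s) or (contact force between tube and anything else below 0.01 N and linear speed of tube above 0.8 m/s) or (contact force between vial and anything else below 0.01 N and linear speed of vial above 0.8 m/s) or (contact force between jar and anything else below 0.01 N and linear speed of jar above 0.8 m/s)).
It fails at once if the beaker is disturbed (moved more than 25 mm) (distance of beaker from where it was at the start of the episode above 0.025 m).
It fails at once if the wash bottle is disturbed (moved more than 25 mm) (distance of wash from where it was at the start of the episode above 0.025 m).
It also fails if it takes over 138 s, if anything falls off the work surface, if the arm or the gripper's body presses on something with over 40 N, if the wrist force passes 120 N, or if a joint passes its speed limit or range.

## Working session

There is one attempt and no reset: what is moved stays moved. The work goes in short steps, Python scripts to look and compute and a shell command to move; the robot and the scene stay as the last step left them, time stands still between calls to the robot, and variables do not carry over. Pictures are saved under pics/ and viewed, and the job is handed in when it is done.

```bash
ls; mkdir -p pics; cat > h.py <<'E'
import numpy as np,cv2
from station import arm
def K(f):
    h,w=f["image"].shape[:2]; fl=h/2/np.tan(np.radians(f["vfov"])/2)
    return fl,f["cx"],f["cy"]
def grab(n,save=None):
    f=arm.grab_frame(n)
    if save: cv2.imwrite("pics/"+save,f["image"][:,:,::-1])
    return f
def cloud(f):
    fl,cx,cy=K(f); d=f["depth"]; v,u=np.mgrid[:d.shape[0],:d.shape[1]]
    P=np.stack([(u-cx)/fl*d,(v-cy)/fl*d,d],-1)
    R=cv2.Rodrigues(np.array(f["rvec"],float))[0]
    W=(P-np.array(f["tvec"]).ravel())@R
    W[d<=0]=np.nan
    return W
E
python3 - <<'E'
from h import *
s=arm.get_state(); print({k:np.round(v,3).tolist() for k,v in s.items()})
for n in("scene","side","wrist"):
    f=grab(n,n+"0.png"); np.savez(n+"0.npz",**f); print(n,f["vfov"],f["cx"],f["cy"],-cv2.Rodrigues(np.array(f["rvec"],float))[0].T@np.array(f["tvec"]).ravel())
E
```

```text
pics
{'t': 0.0, 'q': [1.583, 0.359, 0.011, -0.0, -1.224, -0.288], 'qd': [-0.001, 0.001, -0.0, 0.002, -0.001, -0.0], 'joint_efforts': [0.002, -58.272, 29.305, 6.997, 0.007, -0.0], 'eef_pos': [0.184, 0.649, 0.404], 'ee_rot': [3.14, -0.0, -0.276], 'force': [0.691, 0.77, -0.34], 'moment': [-0.065, -0.026, -0.055], 'width': 0.088}
scene 43.78735184889564 318.8106644888064 197.8027739515922 [ 1.33932398 -0.40059069  1.20676583]
side 49.99616490024529 325.0116555359569 203.18728935166317 [0.4969741  1.00310536 0.92430763]
wrist 70.62736146261105 316.1468618699476 199.94165833271217 [0.26332852 0.62628794 0.38461503]
```

View pics/scene0.png

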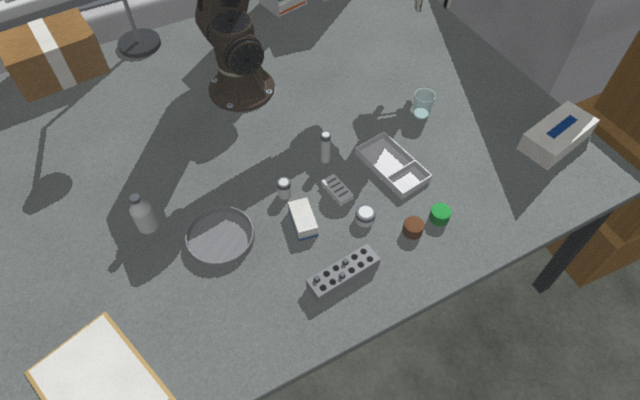

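View pics/side0.png

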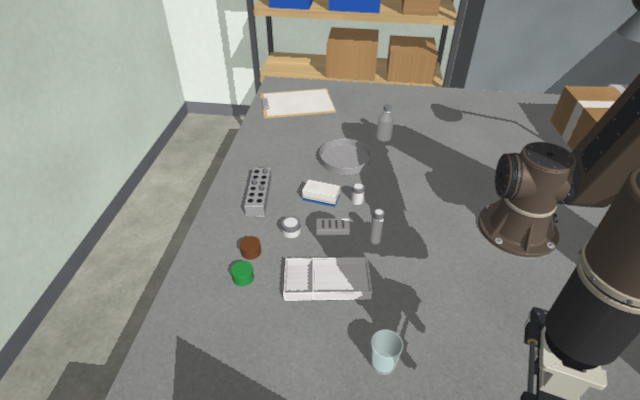

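View pics/wrist0.png

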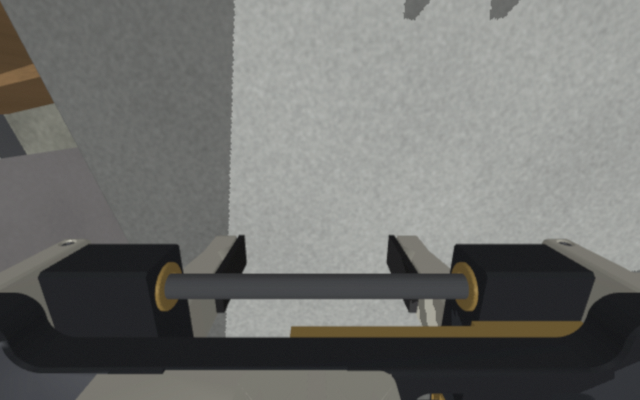

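The scene view shows the tray at (393,166), tub (220,237), brick (338,188), box (303,218), tube (326,148), bottle (284,188) and jar (366,215), with the brown and green look-alikes at (414,228) and (440,214). The side view agrees. Next I'll fuse both depth clouds into a top-down map.

```bash
cat > top.py <<'E'
from h import *
import sys
def topmap(frames,x0=.25,x1=.9,y0=-.4,y1=.4,s=1000):
    H=np.zeros((int((x1-x0)*s),int((y1-y0)*s)))-1;C=np.zeros(H.shape+(3,),np.uint8)
    for f in frames:
        W=cloud(f).reshape(-1,3);I=f["image"].reshape(-1,3)
        ok=np.isfinite(W[:,0])&(W[:,2]<.2);W=W[ok];I=I[ok]
        r=((x1-W[:,0])*s).astype(int);c=((y1-W[:,1])*s).astype(int)
        k=(r>=0)&(r<H.shape[0])&(c>=0)&(c<H.shape[1])
        W,I,r,c=W[k],I[k],r[k],c[k];o=np.argsort(W[:,2])
        for rr,cc,z,col in zip(r[o],c[o],W[o,2],I[o]):
            if z>=H[rr,cc]-.002:
                H[rr:rr+2,cc:cc+2]=z;C[rr:rr+2,cc:cc+2]=col
    return H,C
if __name__=="__main__":
    fs=[dict(np.load(n+"0.npz")) for n in("scene","side")]
    for i,f in enumerate(fs):
        H,C=topmap([f]);
        Z=cv2.applyColorMap((np.clip(H*2000,0,255)).astype(np.uint8),cv2.COLORMAP_JET);Z[H<-.5]=0
        cv2.imwrite(f"pics/h{i}.png",cv2.resize(Z,(640,520)))
        W=cloud(f);m=np.isfinite(W[...,0])&(W[...,0]>.4)&(W[...,0]<.7)&(abs(W[...,1])<.3)
        print(np.percentile(W[...,2][m],[5,20,40,60]))
        np.save(f"H{i}.npy",H)
E
python3 top.py
```

```text
[-0.00245863 -0.00010481  0.00183919  0.00396338]
[-0.00372762 -0.00183359 -0.0001776   0.00198051]
```

View pics/h0.png

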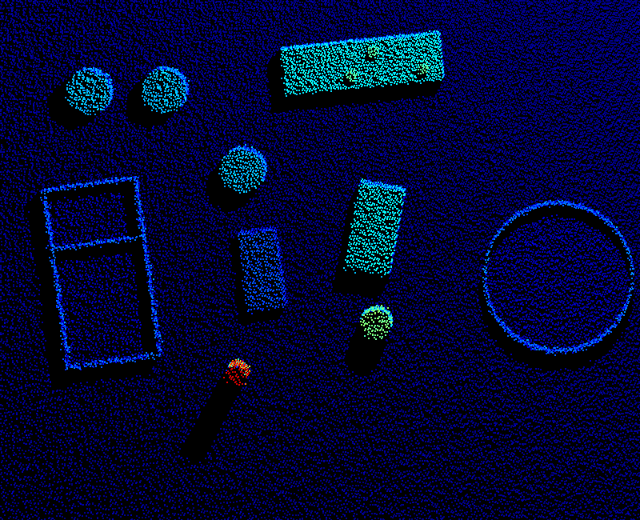

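View pics/h1.png

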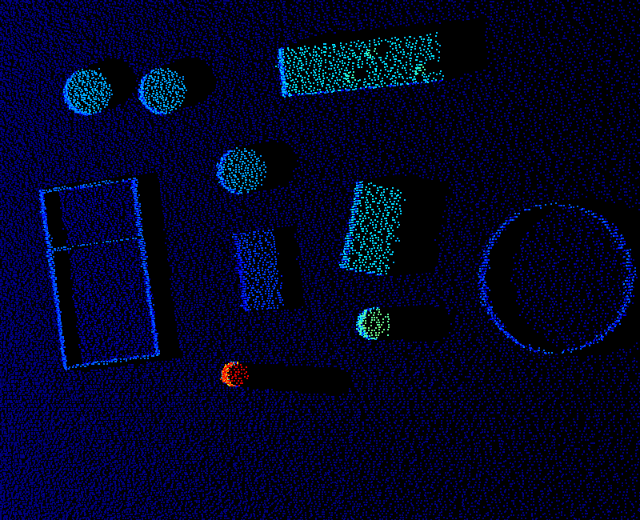

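The height maps show every item clearly. I'll fit each pose from its top-surface points in both cameras.

```bash
cat > fit.py <<'E'
from h import *
from scipy.optimize import least_squares
def pts(f,c,r,zlo,zhi):
    W=cloud(f).reshape(-1,3);W=W[np.isfinite(W[:,0])]
    return W[(np.hypot(W[:,0]-c[0],W[:,1]-c[1])<r)&(W[:,2]>zlo)&(W[:,2]<zhi)]
def rect(P):
    (cx,cy),(w,h),a=cv2.minAreaRect((P[:,:2]*1000).astype(np.float32))
    if w<h: w,h,a=h,w,a+90
    return np.round([cx,cy,w,h,(a+90)%180-90],1)
def circ(P):
    c,r=cv2.minEnclosingCircle((P[:,:2]*1000).astype(np.float32));return np.round([*c,r],1)
def ring(P):
    s=least_squares(lambda p:np.hypot(P[:,0]-p[0],P[:,1]-p[1])-p[2],[*P[:,:2].mean(0),.09],loss="soft_l1",f_scale=.003).x
    return np.round(s*1000,1)
if __name__=="__main__":
    for n in("scene","side"):
        f=dict(np.load(n+"0.npz"));print(n)
        W=cloud(f)
        for nm,c,r,lo,hi,fn in [("brick",(.563,.072),.075,.019,.032,rect),("box",(.615,-.068),.085,.038,.055,rect),
          ("jar",(.687,.096),.05,.032,.05,circ),("bottle",(.497,-.069),.04,.055,.075,circ),("tube",(.434,.104),.04,.105,.13,circ),
          ("tub",(.553,-.297),.12,.024,.04,ring),("tray",(.558,.274),.135,.024,.04,rect),("wash",(.45,-.4),.01,0,.2,None)]:
            if not fn: continue
            P=pts(f,c,r,lo,hi);print(nm,len(P),fn(P),"z",np.round(np.median(P[:,2])*1000,1))
        m=np.isfinite(W[...,0])&(W[...,2]>.1)&(W[...,2]<.3)
E
python3 fit.py
```

```text
scene
brick 464 [562.7  73.  104.8  52.2   7.5] z 25.1
box 696 [614.6 -67.2 116.5  59.5 -10.6] z 46.0
jar 284 [689.2  97.5  30.4] z 39.8
bottle 129 [497.8 -70.   22.7] z 62.7
tube 76 [434.5 105.2  16.3] z 116.0
tub 422 [ 554.5 -297.6   92.4] z 29.1
tray 504 [558.8 273.5 232.  127.8   7.9] z 29.8
side
brick 386 [562.   77.   97.4  54.8   7. ] z 22.9
box 422 [613.9 -67.4 110.8  66.7 -10.9] z 43.7
jar 225 [686.7  99.1  31. ] z 36.7
bottle 90 [494.4 -67.   21.7] z 61.0
tube 85 [432.5 107.9  17.5] z 114.6
tub 188 [ 552.4 -294.6   92.6] z 27.7
tray 519 [558.6 276.2 226.9 124.1   7.7] z 28.0
```

```bash
python3 -m handwheel '[[2.7,-4.1,-0.7,0.0288],[2.7,-4.1,-0.7,0.0288],[2.7,-4.1,-0.7,0.0288],[2.7,-4.1,-0.7,0.0288],[2.7,-4.1,-0.7,0.0288],[2.7,-4.1,-0.7,0.0288],[2.7,-4.1,-0.7,0.0288],[2.7,-4.1,-0.7,0.0288],[2.7,-4.1,-0.7,0.0288],[2.7,-4.1,-0.7,0.0288],[2.7,-4.1,-0.7,0.0288],[2.7,-4.1,-0.7,0.0288],[2.7,-4.1,-0.7,0.0288],[2.7,-4.1,-0.7,0.0288],[0,0,0,0],[0,0,0,0]]' 0 15
python3 - <<'E'
from h import *
f=grab("wrist","w1.png")
for n in("scene","side"):
    g=dict(np.load(n+"0.npz"));W=cloud(g)
    for nm,(u,v) in ([("beak",(424,104)),("wash",(144,215))] if n=="scene" else [("beak",(385,352)),("wash",(386,125))]): print(n,nm,np.round(W[v-6:v+7:6,u],3).tolist())
E
```

```text
t: 1.75
eef_pos: [0.5621, 0.0741, 0.3059]
ee_rot: [3.141, 0.001, 0.124]
force: [-0.9, 0.3, 0.2]
width: 0.0873
scene beak [[0.383, 0.515, 0.043], [0.434, 0.473, 0.077], [0.436, 0.476, 0.05]]
scene wash [[0.43, -0.454, 0.098], [0.443, -0.46, 0.09], [0.439, -0.468, 0.06]]
side beak [[0.405, 0.466, 0.028], [0.402, 0.467, 0.003], [0.41, 0.527, 0.082]]
side wash [[0.413, -0.442, 0.095], [0.411, -0.432, 0.075], [0.408, -0.435, 0.047]]
```

View pics/w1.png

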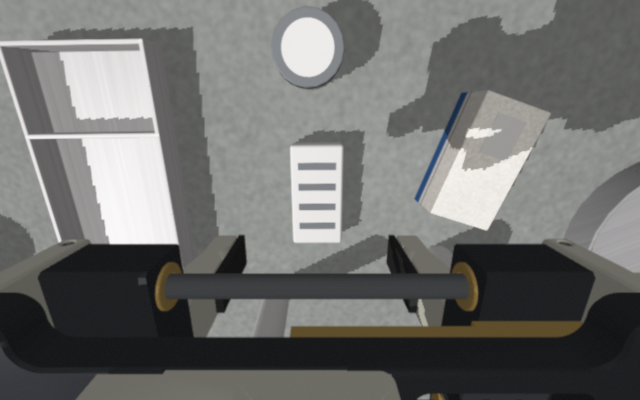

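The wrist view shows the brick at (316,193), centred between the jaws and aligned. I'll go down and grip.

```bash
python3 -m handwheel '[[0,0,-3,0.002],[0,0,-3,0],[0,0,-3,0],[0,0,-2,0],[0,0,-1.45,0],[0,0,0,0]]' 0 20
python3 -m handwheel '[[0,0,0,0],[0,0,0,0],[0,0,0,0],[0,0,0,0],[0,0,0,0],[0,0,0,0],[0,0,0,0],[0,0,0,0]]' 1 20
```

```text
t: 2.4
eef_pos: [0.5606, 0.0767, 0.1806]
ee_rot: [3.141, 0.003, 0.131]
force: [-0.3, 0.7, 1.5]
width: 0.0876
t: 3.2
eef_pos: [0.5619, 0.0754, 0.1826]
ee_rot: [3.142, -0.0, 0.129]
force: [-1.9, -1.0, 5.6]
width: 0.05
```

```bash
python3 -m handwheel '[[0,0,1,0],[0,0,2,0],[0,0,3,0],[0,0,2,0],[-0.4,1.5,0,0],[-0.4,2.5,0,0],[-0.8,3.5,0,0],[-0.8,3.5,0,0.007],[-0.8,3.5,0,0],[-0.4,2.5,0,0],[-0.4,1.5,0,0],[0,1,0,0],[0,0,0,0],[0,0,0,0]]'
python3 - <<'E'
from h import *
f=grab("wrist","w2.png"); g=grab("scene","s2.png")
print(arm.get_state()["eef_pos"])
E
```

```text
t: 4.6
eef_pos: [0.5218, 0.2698, 0.2618]
ee_rot: [3.141, 0.001, 0.136]
force: [-0.1, -0.9, -1.4]
width: 0.0499
[0.52194221 0.26942585 0.26200635]
```

View pics/w2.png

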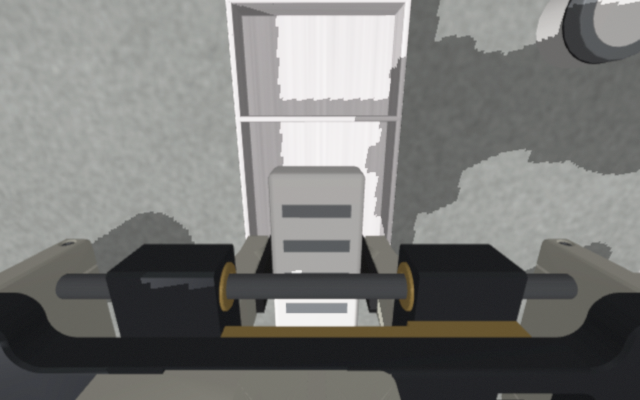

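View pics/s2.png

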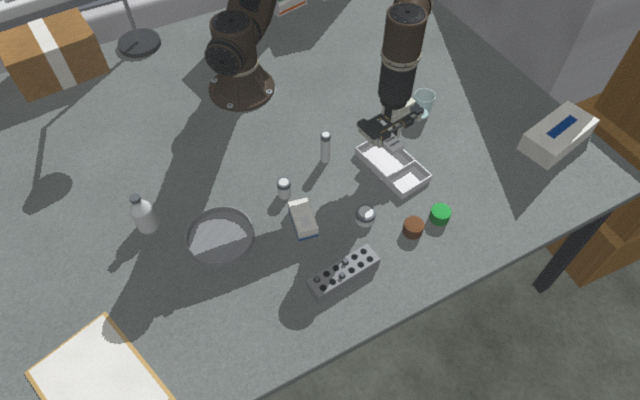

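The brick is over the bay, centred between the walls at image x of about 318. Lowering it now.

```bash
python3 -m handwheel '[[0,0,-2,0],[0,0,-2,0],[0,0,-1.5,0],[0,0,-1,0],[0,0,-0.6,0],[0,0,-0.3,0],[0,0,-0.15,0],[0,0,0,0],[0,0,0,0]]'
```

```text
t: 5.6
eef_pos: [0.522, 0.2706, 0.1872]
ee_rot: [-3.141, -0.001, 0.137]
force: [0.2, -1.3, -1.5]
width: 0.05
```

```bash
python3 -m handwheel '[[0,0,-0.1,0],[0,0,0,0],[0,0,0,0]]'
```

```text
t: 5.9
eef_pos: [0.522, 0.2707, 0.1866]
ee_rot: [-3.141, -0.001, 0.137]
force: [-2.0, -0.3, 6.3]
width: 0.0498
```

```bash
python3 -m handwheel '[[0,0,0,0],[0,0,0,0],[0,0,0,0],[0,0,0,0]]' 0.25 20; python3 -m handwheel '[[0,0,1,0],[0,0,2,0],[0,0,4,0],[0,0,4,0],[0,0,0,0]]'
python3 - <<'E'
from h import *
f=grab("wrist","w3.png")
E
```

```text
t: 6.3
eef_pos: [0.5218, 0.2705, 0.1856]
ee_rot: [3.142, 0.0, 0.136]
force: [0.1, -0.3, 0.1]
width: 0.0655
t: 6.8
eef_pos: [0.5234, 0.2716, 0.3024]
ee_rot: [-3.137, -0.009, 0.138]
force: [0.1, 0.2, 0.1]
width: 0.0662
```

View pics/w3.png

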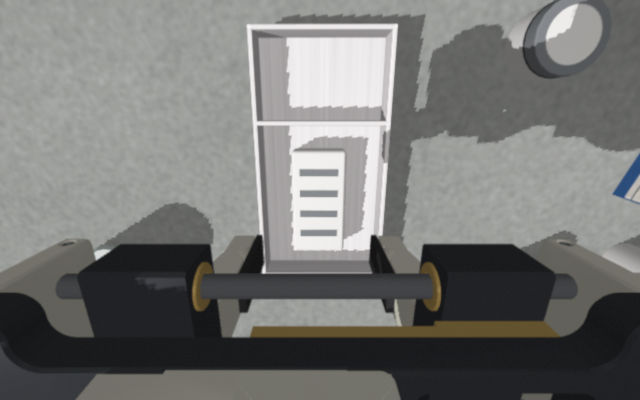

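Brick is flat in the long bay, at (318,200) in the wrist view. Next is the box.

```bash
python3 -m handwheel '[[1.02,-3.75,0.2,-0.036],[1.02,-3.75,0.2,-0.036],[1.02,-3.75,0.2,-0.036],[1.02,-3.75,0.2,-0.036],[1.02,-3.75,0.2,-0.036],[1.02,-3.75,0,-0.036],[1.02,-3.75,0,-0.036],[1.02,-3.75,0,-0.036],[1.02,-3.7,0,-0.035],[0,0,0,0],[0,0,0,0]]' 0 15
python3 - <<'E'
from h import *
f=grab("wrist","w4.png");np.savez("w4.npz",**f)
import fit
for n in("scene","side"):
    g=grab(n,n+"4.png")
    print(n,"brick",fit.rect(fit.pts(g,(.522,.270),.065,.023,.034)))
print("box wrist",fit.rect(fit.pts(f,(.614,-.067),.085,.038,.055)))
P=fit.pts(f,(.614,-.067),.085,.038,.055);print(len(P),np.median(P[:,2]),P.max(0),P.min(0))
E
```

```text
t: 7.95
eef_pos: [0.6133, -0.0676, 0.3049]
ee_rot: [3.141, 0.001, -0.189]
force: [0.6, 0.1, -0.7]
width: 0.0878
scene brick [523.5 270.  123.8 102.1 -79.1]
side brick [522.1 270.4 121.1  98.1 -82. ]
box wrist [617.9 -69.7 110.3  58.1 -10.5]
7616 0.04570476314193314 [ 0.67692582 -0.0318459   0.04841157] [ 0.55864506 -0.10731788  0.04181054]
```

View pics/w4.png

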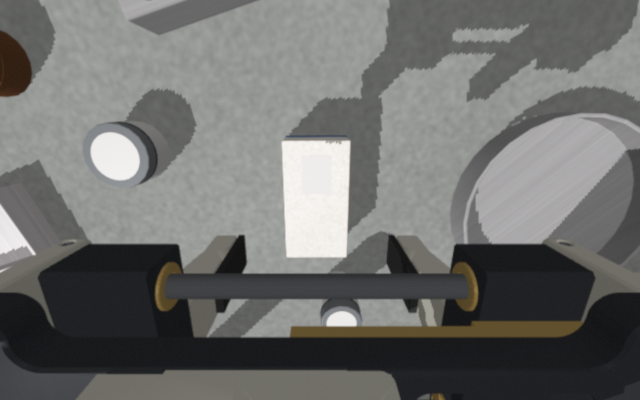

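The wrist view shows the box at (316,197), aligned with the jaws. I'll nudge +2 mm in x, go down and grip.

```bash
python3 -m handwheel '[[0.2,0,-3,0],[0,0,-3,0],[0,0,-3,0],[0,0,-1.7,0],[0,0,-1,0],[0,0,0,0]]' 0 15
python3 -m handwheel '[[0,0,0,0],[0,0,0,0],[0,0,0,0],[0,0,0,0],[0,0,0,0],[0,0,0,0],[0,0,0,0]]' 1 15
python3 -m handwheel '[[0,0,1,0],[0,0,2,0],[0,0,3,0],[0,0,3,0],[0,0,2,0],[0,0,0,0]]'
```

```text
t: 8.7
eef_pos: [0.6152, -0.0657, 0.1875]
ee_rot: [3.141, 0.002, -0.185]
force: [0.2, 0.5, -0.3]
width: 0.0876
t: 9.4
eef_pos: [0.6158, -0.0666, 0.1894]
ee_rot: [-3.141, -0.001, -0.187]
force: [-1.1, 0.5, 5.7]
width: 0.0579
t: 10.0
eef_pos: [0.6165, -0.0665, 0.3026]
ee_rot: [-3.14, -0.006, -0.186]
force: [-0.1, -0.9, -0.8]
width: 0.0576
```

```bash
python3 -m handwheel '[[-0.4,1.5,0,0.02],[-0.8,3,0,0.03],[-1,3.5,0,0.03],[-1,3.5,0,0.035],[-1,3.5,0,0.035],[-1,3.5,0,0.035],[-1,3.5,0,0.035],[-1,3.5,0,0.035],[-1,3.5,0,0.03],[-0.7,2.7,0,0.02],[-0.5,2,0,0.018],[0,0,0,0],[0,0,0,0],[0,0,0,0]]'
python3 - <<'E'
from h import *
f=grab("wrist","w5.png")
for n in("scene","side"): g=grab(n,n+"5.png")
print({k:np.round(v,4).tolist() for k,v in arm.get_state().items() if k in("eef_pos","ee_rot","force","width")})
E
```

```text
t: 11.4
eef_pos: [0.5213, 0.27, 0.2981]
ee_rot: [3.141, 0.001, 0.136]
force: [0.1, -0.3, -1.4]
width: 0.0581
{'eef_pos': [0.5217, 0.2697, 0.2985], 'ee_rot': [3.1414, 0.0003, 0.1354], 'force': [0.0547, 0.2295, -0.6323], 'width': 0.0579}
```

View pics/w5.png

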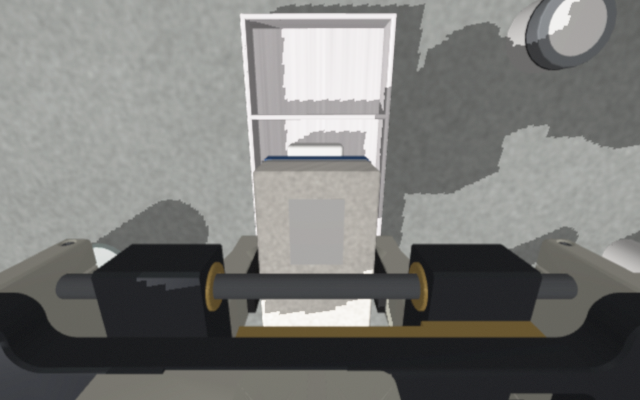

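View pics/side5.png

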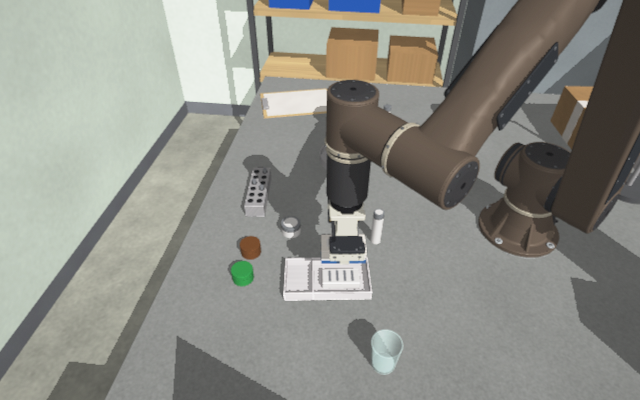

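```bash
python3 - <<'E'
from h import *
f=grab("wrist");W=cloud(f)
c,s=np.cos(.136),np.sin(.136)
D=W-np.array([.522,.270,0]); L=np.stack([D[...,0]*c+D[...,1]*s,-D[...,0]*s+D[...,1]*c,W[...,2]],-1)
for r in range(138,182,2): print(r,np.round(L[r,316]*1000,1),f["image"][r,316])
for cc in (*range(252,268,2),*range(284,294,2),*range(338,346,2),*range(368,384,2)): print(cc,np.round(L[150,cc]*1000,1),np.round(L[190,cc]*1000,1))
E
```

```text
138 [57.4 -1.2  4.5] [175 171 172]
140 [55.5 -1.2  4.7] [176 172 173]
142 [53.7 -1.2  4.7] [172 169 170]
144 [53.3 -1.2 18.5] [136 134 134]
146 [52.6 -1.2 27.5] [172 171 168]
148 [51.  -1.2 29.4] [230 228 227]
150 [49.3 -1.2 29.6] [244 244 242]
152 [47.3 -1.2 27.6] [244 243 242]
154 [45.6 -1.2 28.3] [243 242 241]
156 [ 57.1  -1.2 114.9] [119 128 144]
158 [ 57.   -1.2 121.6] [43 64 94]
160 [ 56.7  -1.2 126.3] [107 110 113]
162 [ 56.8  -1.2 133.5] [131 128 124]
164 [ 56.9  -1.2 139.6] [139 136 131]
166 [ 56.6  -1.2 143.4] [135 132 126]
168 [ 56.7  -1.2 149.1] [139 136 131]
170 [ 56.5  -1.2 152.8] [143 141 135]
172 [ 56.   -1.2 154.8] [173 168 162]
174 [ 55.1  -1.2 154.6] [174 171 164]
176 [ 54.1  -1.2 154.5] [184 180 173]
178 [ 53.4  -1.2 155.3] [187 182 175]
180 [ 52.3  -1.2 154.5] [187 183 176]
252 [49.6 54.6 31.6] [ 4.8 64.4  0.2]
254 [49.4 53.2 29.9] [ 47.3  27.4 153.6]
256 [48.4 53.  22.5] [ 47.5  26.4 154.1]
258 [47.1 53.2 12.7] [ 47.7  25.3 154.9]
260 [46.  53.   4.1] [ 47.4  24.6 153.9]
262 [46.  51.   4.3] [ 47.6  23.5 154.7]
264 [46.1 49.   4.7] [ 47.7  22.6 154.9]
266 [46.2 47.   5.6] [ 47.8  21.6 155.3]
284 [46.1 29.7  4.9] [ 47.7  13.4 154.8]
286 [46.  27.8  4.4] [ 47.7  12.5 154.9]
288 [49.1 23.6 27.8] [ 47.8  11.6 155.4]
290 [49.2 21.8 28.5] [ 47.6  10.7 154.7]
292 [49.2 20.  28.5] [ 47.8   9.8 155.2]
338 [ 49.3 -20.5  29.3] [ 47.6 -11.3 154.7]
340 [ 49.1 -22.4  28.1] [ 47.7 -12.1 155.1]
342 [ 49.1 -24.2  27.8] [ 47.6 -13.1 154.7]
344 [ 46.  -28.3   4.3] [ 47.8 -13.9 155.3]
368 [ 46.  -51.5   4.4] [ 48.2 -24.6 156.8]
370 [ 46.  -53.4   4.5] [ 47.7 -25.8 155. ]
372 [ 46.  -55.3   4.8] [ 47.7 -26.8 154.9]
374 [ 46.  -57.2   4.6] [ 47.4 -27.9 153.8]
376 [ 46.3 -58.7   6.6] [ 47.6 -28.6 154.8]
378 [ 47.4 -58.8  15. ] [ 47.2 -29.9 153.3]
380 [ 48.3 -59.1  22. ] [ 13.2 -59.6  30.8]
382 [ 49.5 -58.8  31. ] [ 12.7 -61.9  28.9]
```

Relative to the tray's long-bay frame, the box is within about 1.5 mm of the brick in both axes and parallel to it. Lowering.

```bash
python3 -m handwheel '[[0,0,-1.5,0],[0,0,-2,0],[0,0,-2,0],[0,0,-1.3,0],[0,0,-0.7,0],[0,0,-0.4,0],[0,0,-0.2,0],[0,0,0,0],[0,0,0,0]]';python3 -m handwheel '[[0,0,-0.1,0],[0,0,0,0],[0,0,0,0]]'
```

```text
t: 12.5
eef_pos: [0.5218, 0.2706, 0.2183]
ee_rot: [-3.141, -0.001, 0.137]
force: [0.2, 0.3, -1.7]
width: 0.0578
t: 12.8
eef_pos: [0.5218, 0.2707, 0.2173]
ee_rot: [-3.141, -0.001, 0.137]
force: [-0.9, -0.2, 4.9]
width: 0.058
```

```bash
python3 -m handwheel '[[0,0,0,0],[0,0,0,0],[0,0,0,0],[0,0,0,0]]' 0.15 15; python3 -m handwheel '[[0,0,1,0],[0,0,2,0],[0,0,4,0],[0,0,4,0],[0,0,0,0]]'
python3 - <<'E'
from h import *
f=grab("wrist","w6.png");W=cloud(f)
c,s=np.cos(.136),np.sin(.136)
D=W-np.array([.522,.270,0]); L=np.stack([D[...,0]*c+D[...,1]*s,-D[...,0]*s+D[...,1]*c,W[...,2]],-1)
import fit
m=(L[...,2]>.06)&(L[...,2]<.085)&(abs(L[...,0])<.075)&(abs(L[...,1])<.045)
P=L[m];print(len(P),fit.rect(P),np.median(P[:,2]),P.min(0),P.max(0))
E
```

```text
t: 13.2
eef_pos: [0.5216, 0.2704, 0.2165]
ee_rot: [3.141, 0.0, 0.136]
force: [0.5, 0.4, 0.3]
width: 0.0742
t: 13.7
eef_pos: [0.5231, 0.2715, 0.3336]
ee_rot: [-3.137, -0.009, 0.137]
force: [0.1, -0.1, 0.2]
width: 0.0741
7500 [ 2.300e+00 -5.000e-01  1.103e+02  5.800e+01  1.000e-01] 0.07370289361196747 [-0.05277162 -0.02953246  0.06005121] [0.05744863 0.02858411 0.07616677]
```

View pics/w6.png

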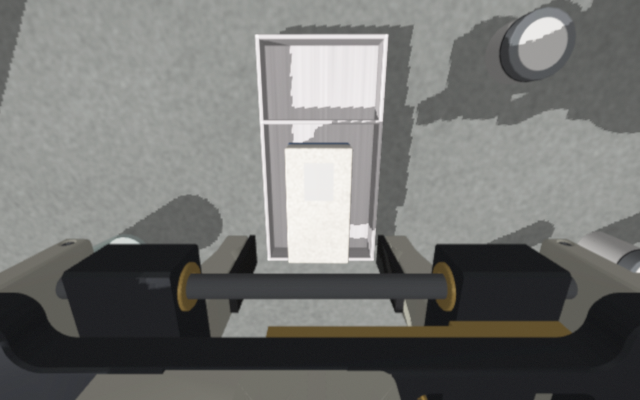

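The box sits on the brick with its top at z≈73.7 mm, within 2 mm of centre and 0.1° off parallel. Now the tube.

```bash
python3 -m handwheel '[[-1.77,-3.27,0.2,0],[-1.77,-3.27,0.2,0],[-1.77,-3.27,0.2,0],[-1.77,-3.27,0.2,0],[-1.77,-3.27,0.2,0],[0,0,0,0],[0,0,0,0]]' 0 10
python3 - <<'E'
from h import *
import fit
f=grab("wrist","w7.png");W=cloud(f)
P=fit.pts(f,(.4335,.1065),.04,.108,.125);print(len(P),fit.circ(P) if len(P) else 0)
print(arm.get_state()["eef_pos"])
E
```

```text
t: 14.45
eef_pos: [0.4328, 0.1063, 0.3369]
ee_rot: [-3.141, -0.001, 0.135]
force: [0.5, 0.0, -0.1]
width: 0.0877
1165 [435.4 103.5  15.2]
[0.43320997 0.1069279  0.33686022]
```

View pics/w7.png

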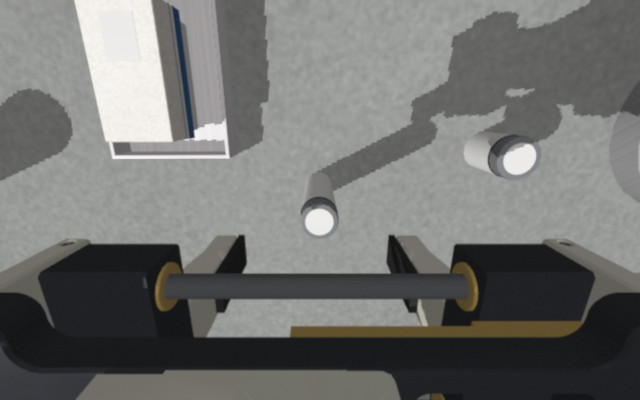

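The tube cap is at (319,220) in the wrist view, between the jaws. Going down to grip high on the body.

```bash
python3 -m handwheel '[[0.1,-0.1,-2,0],[0,0,-3,0],[0,0,-2.7,0],[0,0,-2,0],[0,0,0,0],[0,0,0,0]]' 0 10
python3 -m handwheel '[[0,0,0,0],[0,0,0,0],[0,0,0,0],[0,0,0,0],[0,0,0,0],[0,0,0,0],[0,0,0,0],[0,0,0,0],[0,0,0,0],[0,0,0,0]]' 1 10
python3 - <<'E'
from h import *
grab("side","sd8.png")
E
```

```text
t: 15.1
eef_pos: [0.4346, 0.1066, 0.2396]
ee_rot: [3.141, 0.001, 0.137]
force: [-0.1, 0.0, 0.8]
width: 0.088
t: 16.1
eef_pos: [0.4341, 0.106, 0.2396]
ee_rot: [3.142, 0.0, 0.136]
force: [-0.3, -0.5, -0.2]
width: 0.0294
```

View pics/sd8.png

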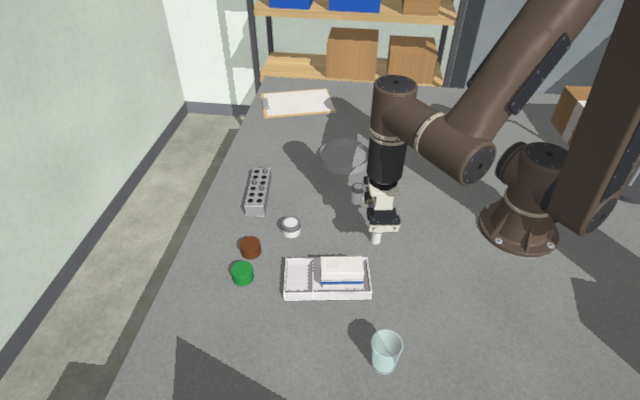

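```bash
python3 -m handwheel '[[0,0,1,0],[0,0,2,0],[0,0,3,0],[0,0,3,0],[0,0,2,0],[0.9,0.8,0,0],[1.7,1.5,0,0],[2.5,2.25,0,0],[2.7,2.4,0,0],[2.7,2.4,0,0],[2.7,2.4,0,0],[2.7,2.4,0,0],[2.2,2,0,0],[1.2,1.1,0,0],[0.5,0.6,0,0],[0,0,0,0],[0,0,0,0]]' - 15
python3 - <<'E'
from h import *
grab("side","sd9.png");f=grab("wrist","w9.png")
print(arm.get_state()["eef_pos"],arm.get_state()["width"])
E
```

```text
t: 17.85
eef_pos: [0.6316, 0.2841, 0.3493]
ee_rot: [3.141, 0.001, 0.136]
force: [-0.5, -0.2, -0.5]
width: 0.0294
[0.63155567 0.28385608 0.35001289] 0.02927813919170922
```

View pics/sd9.png

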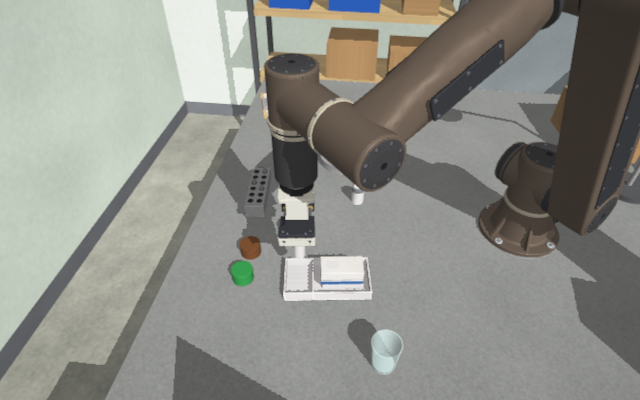

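View pics/w9.png

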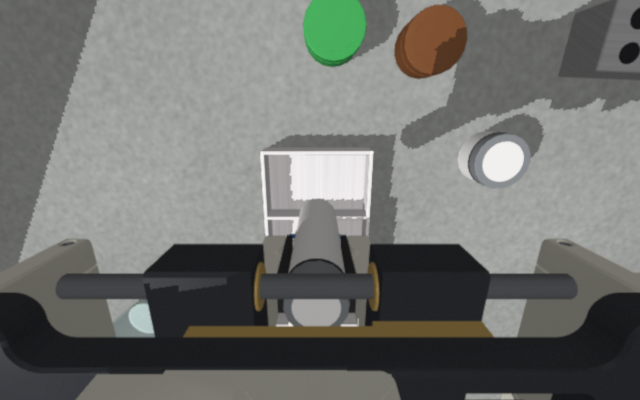

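```bash
python3 -m handwheel '[[0,0,-1.5,0],[0,0,-2.5,0],[0,0,-2.5,0],[0,0,-2,0],[0,0,-1,0],[0,0,-0.6,0],[0,0,-0.3,0],[0,0,-0.1,0],[0,0,0,0],[0,0,0,0]]';python3 -m handwheel '[[0,0,-0.1,0],[0,0,0,0],[0,0,0,0]]'
```

```text
t: 18.95
eef_pos: [0.6323, 0.2846, 0.2455]
ee_rot: [-3.141, -0.001, 0.137]
force: [0.1, -0.5, -0.0]
width: 0.0295
t: 19.25
eef_pos: [0.6321, 0.2845, 0.2438]
ee_rot: [-3.142, -0.0, 0.136]
force: [0.3, -1.4, 1.1]
width: 0.0294
```

```bash
python3 -m handwheel '[[0,0,-0.05,0],[0,0,0,0],[0,0,0,0]]'
```

```text
t: 19.55
eef_pos: [0.6323, 0.2845, 0.2436]
ee_rot: [-3.142, -0.001, 0.137]
force: [-1.4, -1.1, 2.9]
width: 0.0293
```

Contact made. Releasing slowly.

```bash
python3 -m handwheel '[[0,0,0,0],[0,0,0,0],[0,0,0,0]]' 0.6;python3 -m handwheel '[[0,0,0,0],[0,0,0,0],[0,0,0,0],[0,0,0,0]]' 0.3; python3 -m handwheel '[[0,0,1,0],[0,0,2,0],[0,0,4,0],[0,0,3,0],[0,0,0,0]]'
python3 - <<'E'
from h import *
import fit
grab("side","sd10.png");f=grab("wrist","w10.png")
P=fit.pts(f,(.6325,.285),.05,.11,.13);print(len(P),fit.circ(P) if len(P) else 0)
E
```

```text
t: 19.85
eef_pos: [0.6321, 0.2845, 0.2429]
ee_rot: [3.141, 0.0, 0.136]
force: [-1.4, -0.8, -0.9]
width: 0.0347
t: 20.25
eef_pos: [0.6321, 0.2845, 0.2431]
ee_rot: [3.142, 0.0, 0.136]
force: [-0.5, -0.2, -0.3]
width: 0.0593
t: 20.75
eef_pos: [0.6333, 0.285, 0.3499]
ee_rot: [-3.138, -0.009, 0.137]
force: [-0.1, 0.1, -0.2]
width: 0.0611
1122 [633.8 282.6  15. ]
```

View pics/w10.png

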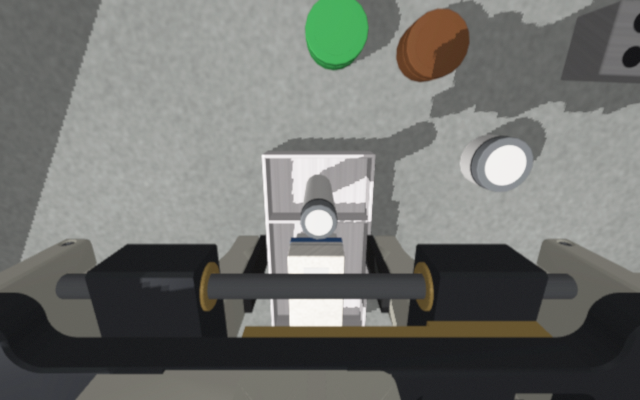

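The tube stands in the short bay with its cap at (318,218). Next is the jar, shown at (502,162).

```bash
python3 -m handwheel '[[1.1,-3.73,0,0],[1.1,-3.73,0,0],[1.1,-3.73,0,0],[1.1,-3.73,0,0],[1.1,-3.73,0,0],[0,0,0,0],[0,0,0,0]]' 0 12
python3 - <<'E'
from h import *
import fit
f=grab("wrist","w11.png")
P=fit.pts(f,(.688,.098),.05,.032,.05);print(len(P),fit.circ(P) if len(P) else 0)
print(arm.get_state()["eef_pos"])
E
```

```text
t: 21.55
eef_pos: [0.6871, 0.0967, 0.342]
ee_rot: [3.141, 0.002, 0.134]
force: [-0.2, 0.1, 0.8]
width: 0.0876
2317 [690.6  95.4  28.8]
[0.6869374  0.09770694 0.34222933]
```

View pics/w11.png

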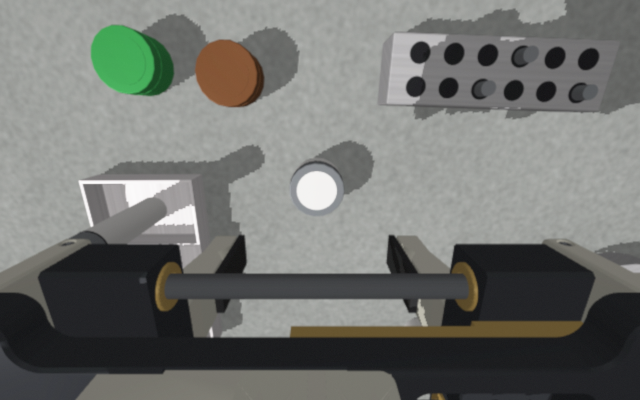

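```bash
python3 -m handwheel '[[0.1,-0.05,-4,0],[0,0,-4,0],[0,0,-4,0],[0,0,-2.5,0],[0,0,-1.3,0],[0,0,0,0]]' 0 12
python3 -m handwheel '[[0,0,0,0],[0,0,0,0],[0,0,0,0],[0,0,0,0],[0,0,0,0],[0,0,0,0],[0,0,0,0]]' 1 12
python3 -m handwheel '[[0,0,1,0],[0,0,2,0],[0,0,4,0],[0,0,4,0],[0,0,0,0]]'
```

```text
t: 22.2
eef_pos: [0.6873, 0.0982, 0.1831]
ee_rot: [3.141, 0.004, 0.138]
force: [-0.3, 0.1, 0.0]
width: 0.0873
t: 22.9
eef_pos: [0.6884, 0.0975, 0.1862]
ee_rot: [-3.141, -0.001, 0.137]
force: [-1.6, -0.4, 5.4]
width: 0.0572
t: 23.4
eef_pos: [0.69, 0.0978, 0.3026]
ee_rot: [-3.14, -0.01, 0.137]
force: [0.5, 0.5, 0.5]
width: 0.0576
```

Jar held at 57.6 mm. Carrying it to the far half of the tub.

```bash
python3 -m handwheel '[[-0.4,-1.5,0,-0.006],[-0.7,-2.5,0,-0.01],[-1,-3.7,0,-0.015],[-1,-3.7,0,-0.015],[-1,-3.7,0,-0.015],[-1,-3.7,0,-0.015],[-1,-3.7,0,-0.015],[-1,-3.7,0,-0.015],[-1,-3.7,0,-0.01],[-1,-3.7,0,-0.01],[-0.7,-2.8,0,-0.01],[-0.5,-1.8,0,0],[-0.3,-0.85,0,0],[0,0,0,0],[0,0,0,0],[0,0,0,0]]'
python3 - <<'E'
from h import *
import fit
f=grab("wrist","w12.png");grab("scene","s12.png")
print(arm.get_state()["eef_pos"])
E
```

```text
t: 25.0
eef_pos: [0.5825, -0.292, 0.2951]
ee_rot: [-3.141, -0.0, 0.002]
force: [-0.2, 0.8, -0.2]
width: 0.0573
[ 0.58255608 -0.29200702  0.29524375]
```

View pics/w12.png

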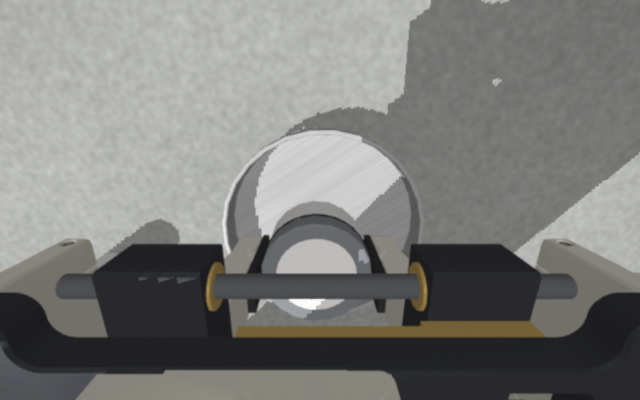

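View pics/s12.png

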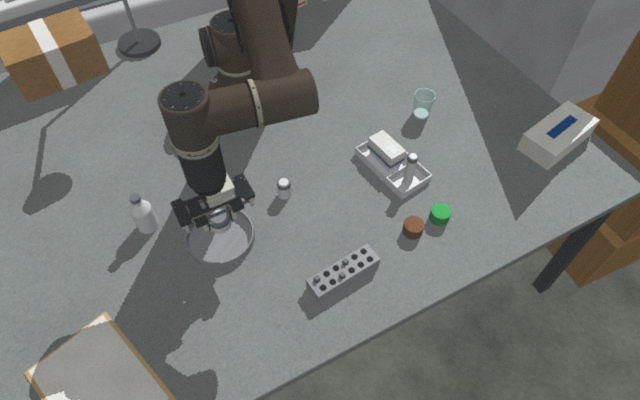

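The jar is about 5 px left of the tub's centre line (x≈322), so I'll shift −4 mm in y and lower.

```bash
python3 -m handwheel '[[0,-0.4,-1.5,0],[0,0,-2.5,0],[0,0,-2.5,0],[0,0,-2,0],[0,0,-1,0],[0,0,-0.6,0],[0,0,-0.3,0],[0,0,-0.1,0],[0,0,0,0],[0,0,0,0]]';python3 -m handwheel '[[0,0,-0.1,0],[0,0,0,0],[0,0,0,0]]'
```

```text
t: 26.1
eef_pos: [0.5824, -0.2971, 0.191]
ee_rot: [3.141, -0.001, 0.0]
force: [0.3, -0.1, -0.5]
width: 0.0577
t: 26.4
eef_pos: [0.5824, -0.2971, 0.1902]
ee_rot: [3.141, -0.001, 0.001]
force: [-1.0, 2.0, 5.8]
width: 0.0574
```

```bash
python3 -m handwheel '[[0,0,0,0],[0,0,0,0],[0,0,0,0],[0,0,0,0]]' 0.22; python3 -m handwheel '[[0,0,1,0],[0,0,2,0],[0,0,4,0],[0,0,4,0],[0,0,0,0]]'
python3 - <<'E'
from h import *
import fit
f=grab("wrist","w13.png")
P=fit.pts(f,(.583,-.296),.05,.036,.06);print(len(P),fit.circ(P),np.median(P[:,2]),arm.get_state()["eef_pos"])
E
```

```text
t: 26.8
eef_pos: [0.5821, -0.297, 0.189]
ee_rot: [-3.142, 0.0, 0.0]
force: [-1.5, 0.6, -0.1]
width: 0.0681
t: 27.3
eef_pos: [0.584, -0.2977, 0.3066]
ee_rot: [3.138, -0.01, 0.002]
force: [0.6, -0.6, 0.4]
width: 0.0687
2952 [ 584.3 -298.3   28.9] 0.04286284564792382 [ 0.58303509 -0.29732612  0.30356288]
```

View pics/w13.png

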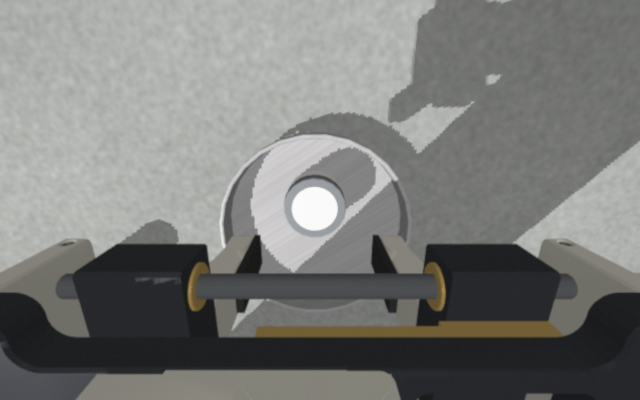

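Jar stands on the tub floor with its lid at (315,208) and top at z≈43 mm. Now the bottle.

```bash
python3 -m handwheel '[[-1.44,3.8,0,0],[-1.44,3.8,0,0],[-1.44,3.8,0,0],[-1.44,3.8,0,0],[-1.44,3.8,0,0],[-1.44,3.8,0,0],[0,0,0,0],[0,0,0,0]]' 0 12
python3 - <<'E'
from h import *
import fit
f=grab("wrist","w14.png")
P=fit.pts(f,(.496,-.068),.04,.055,.075);print(len(P),fit.circ(P),np.median(P[:,2]),arm.get_state()["eef_pos"])
E
```

```text
t: 28.15
eef_pos: [0.4955, -0.0682, 0.2993]
ee_rot: [3.142, -0.0, 0.003]
force: [1.0, 0.0, 0.6]
width: 0.0874
1770 [499.3 -71.2  20. ] 0.06287788809976066 [ 0.49576801 -0.06887939  0.29920622]
```

View pics/w14.png

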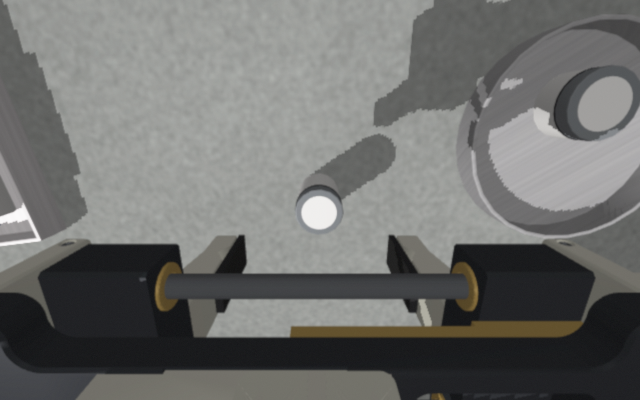

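```bash
python3 -m handwheel '[[0.1,-0.1,-3,0],[0,0,-3,0],[0,0,-2.5,0],[0,0,-2,0],[0,0,0,0]]' 0 12
python3 -m handwheel '[[0,0,0,0],[0,0,0,0],[0,0,0,0],[0,0,0,0],[0,0,0,0],[0,0,0,0],[0,0,0,0],[0,0,0,0],[0,0,0,0]]' 1 12
python3 -m handwheel '[[0,0,1,0],[0,0,2,0],[0,0,3,0],[0,0,4,0],[0,0,0,0]]'
```

```text
t: 28.7
eef_pos: [0.4958, -0.0714, 0.1914]
ee_rot: [3.14, 0.006, -0.002]
force: [-0.4, -0.4, 0.0]
width: 0.0874
t: 29.6
eef_pos: [0.4968, -0.07, 0.1943]
ee_rot: [3.142, -0.0, 0.001]
force: [-0.8, -0.2, 4.0]
width: 0.0397
t: 30.1
eef_pos: [0.4984, -0.0699, 0.2997]
ee_rot: [-3.141, -0.009, 0.001]
force: [1.0, 0.7, -1.2]
width: 0.0398
```

```bash
python3 -m handwheel '[[0.1,-1.3,0,0],[0.2,-2.4,0,0],[0.2,-3.3,0,0],[0.3,-3.6,0,0],[0.3,-3.6,0,0],[0.2,-3.3,0,0],[0.2,-2.6,0,0],[0.1,-1.7,0,0],[0,-0.9,0,0],[0,0,0,0],[0,0,0,0],[0,0,0,0]]'
python3 - <<'E'
from h import *
f=grab("wrist","w15.png")
print(arm.get_state()["eef_pos"])
E
```

```text
t: 31.3
eef_pos: [0.5126, -0.2963, 0.2941]
ee_rot: [-3.141, 0.0, 0.001]
force: [0.3, 0.3, -0.0]
width: 0.04
[ 0.51273617 -0.29626009  0.29423406]
```

View pics/w15.png

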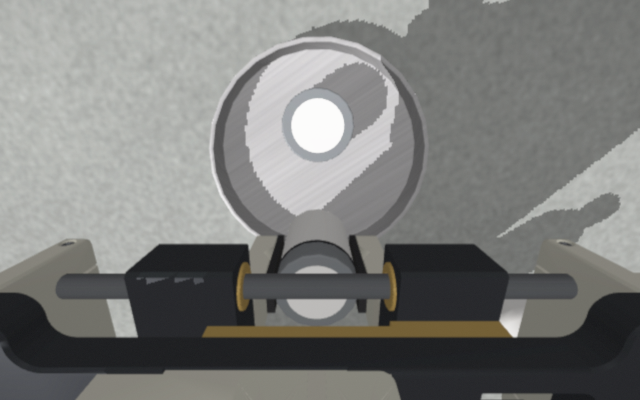

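The bottle is above the near half of the tub and the jar is clear at (317,126). Lowering.

```bash
python3 -m handwheel '[[0,0,-1.5,0],[0,0,-2.5,0],[0,0,-2.2,0],[0,0,-1.6,0],[0,0,-0.9,0],[0,0,-0.5,0],[0,0,-0.2,0],[0,0,-0.1,0],[0,0,0,0],[0,0,0,0]]';python3 -m handwheel '[[0,0,-0.1,0],[0,0,0,0],[0,0,0,0]]'
```

```text
t: 32.35
eef_pos: [0.5129, -0.2971, 0.1998]
ee_rot: [3.141, -0.001, 0.0]
force: [-0.3, -0.2, 1.3]
width: 0.0395
t: 32.65
eef_pos: [0.5129, -0.2971, 0.1984]
ee_rot: [3.141, -0.001, 0.0]
force: [-0.3, -0.3, 0.1]
width: 0.0395
```

```bash
python3 -m handwheel '[[0,0,-0.07,0],[0,0,0,0],[0,0,0,0]]'
```

```text
t: 32.95
eef_pos: [0.513, -0.2971, 0.1983]
ee_rot: [3.141, -0.001, 0.001]
force: [-0.2, 1.1, 6.8]
width: 0.0395
```

```bash
python3 -m handwheel '[[0,0,0,0],[0,0,0,0],[0,0,0,0]]' 0.5;python3 -m handwheel '[[0,0,0,0],[0,0,0,0],[0,0,0,0]]' 0.3; python3 -m handwheel '[[0,0,1,0],[0,0,2,0],[0,0,4,0],[0,0,4,0],[0,0,2,0],[0,3,0,0],[0,4,0,0],[0,4,0,0],[0,4,0,0],[0,4,0,0],[0,4,0,0],[0,2,0,0],[0,0,0,0],[0,0,0,0]]'
python3 - <<'E'
from h import *
import fit
c,s=np.cos(.136),np.sin(.136)
for n in("scene","side"):
    f=grab(n,n+"16.png")
    for nm,p,r,lo,hi,fn in [("jar",(.583,-.297),.045,.037,.06,fit.circ),("bottle",(.513,-.297),.035,.058,.08,fit.circ),("tube",(.632,.285),.04,.112,.135,fit.circ),("box",(.522,.27),.08,.068,.085,fit.rect),("brickside",(.522,.27),.07,.02,.034,fit.rect)]:
        P=fit.pts(f,p,r,lo,hi)
        print(n,nm,len(P),fn(P) if len(P)>5 else 0,np.median(P[:,2]))
E
```

```text
t: 33.25
eef_pos: [0.5127, -0.297, 0.1973]
ee_rot: [-3.142, 0.0, 0.0]
force: [-0.0, -0.2, 0.6]
width: 0.0438
t: 33.55
eef_pos: [0.5127, -0.297, 0.1974]
ee_rot: [-3.142, 0.0, 0.0]
force: [0.3, 0.3, 0.3]
width: 0.0598
t: 34.95
eef_pos: [0.5127, -0.0467, 0.3281]
ee_rot: [-3.141, -0.001, 0.002]
force: [0.1, 0.2, -0.1]
width: 0.0616
scene jar 314 [ 581.4 -296.5   29.9] 0.042841399479142256
scene bottle 152 [ 512.9 -297.1   21.3] 0.06642265007424766
scene tube 83 [630.1 281.5  17.5] 0.12023559821709252
scene box 546 [521.9 270.4 115.5  62.7   9.4] 0.0743709422027845
scene brickside 111 [541.1 254.9 133.2  84.1  51.6] 0.027252465932632055
side jar 101 [ 580.2 -294.    31.3] 0.040780135480663116
side bottle 0 0 nan
side tube 97 [629.6 284.9  15.7] 0.11905198565348409
side box 752 [521.8 272.8 110.2  62.    9. ] 0.07191581122058528
side brickside 183 [515.  313.9 110.   35.8   9.7] 0.027585095342349222
  return _methods._mean(a, axis=axis, dtype=dtype,
  ret = ret.dtype.type(ret / rcount)
```

View pics/scene16.png

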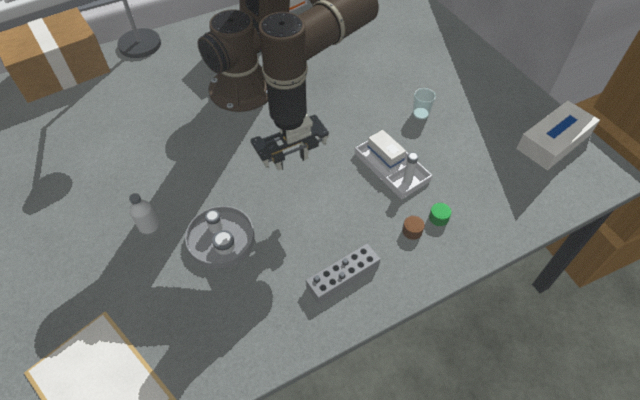

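View pics/side16.png

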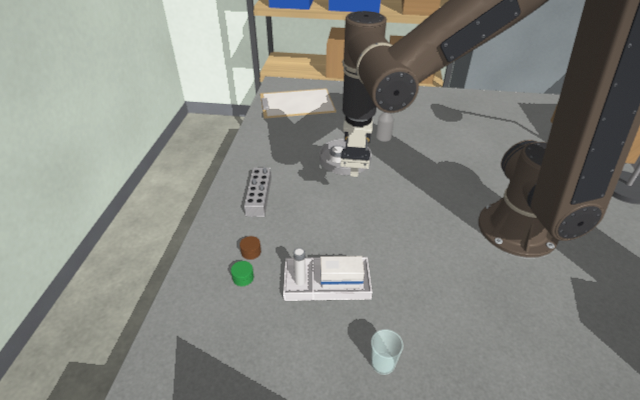

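In both views all five items stand in place. In the scene view the bottle is at (213,217), the jar at (224,241), the tube at (413,158) and the box at (388,148). Beaker and wash bottle are where they started. Handing in.

```bash
python3 -c "
from station import arm
print(arm.job_done())"
```

```text
the job is handed in; nothing more can be done
None
```

Both kits are made up, and I handed the job in at about 35 s of the 138 s allowed. The hand-in gives no verdict.

**Cold kit (tray):**
- **Brick:** it lies flat in the long bay, measured within a few millimetres of the bay centre.
- **Box:** it sits on the brick with its top at about 73.7 mm, close to the expected 73 mm. In the close wrist-camera view it was within 2 mm of the brick's centre and 0.1° off parallel.
- **Tube:** it stands in the short bay, with its top at about 120 mm as expected.

**Field kit (tub):** the jar's top is at about 43 mm (expected 42) and the bottle's at about 66 mm (expected 66). Both are 30–40 mm from the tub's centre, and the arm was clear of everything at the end.

**Checks that disagreed or were missing:**
- **Cameras:** the wrist camera put things 2–4 mm away from where the fixed cameras did, so I aimed between the two.
- **Box angle:** the last, coarser fixed-camera fit read the box at about 9.2°, against 7.8° for the tray. That gap is well inside the 0.2 rad limit.
- **Brick:** with the box on top, it could not be measured cleanly again.
- **Bottle:** the side camera's view of it was blocked by the arm, so its final check rests on the scene camera alone.
- **Bystanders:** the beaker and wash bottle were checked only by eye. They looked unmoved, and I never reached for them or the look-alikes.

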